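# Zero the rolling mill and open the rolls by one turn

### The job

Set the roll gap of the small bench rolling mill: with the handwheel on top, screw the rolls together until they just meet, no more than finger-tight, then open them by one full turn of the screw. The wheel has a lot of play on its screw, so after reversing take up the slack before you begin to count the turn. Let go of the wheel and leave the other things on the bench as they lie.

Things in the scene. Friction and masses are not known exactly. Their poses are not given: they have to be found in the camera images.
- mill: Small grey rolling mill bolted to the bench: base plate 125 x 160 mm, 14 mm thick, four pillars, bridge with its top at 138 mm, a dark handwheel lying level on top. Origin at the centre of the underside of the base, z up, y along the rolls. It does not move; its place and yaw differ from start to start.
- wheel_axis (a point): Point on the upright axis of the dark handwheel, at the height of the middle of the crank handle (187 mm over the bench). Fixed to the mill. Wheel: lies level, ring of 45 mm mean radius, 12 mm thick, ring's top 166 mm and hub's top 168 mm over the bench. Clockwise seen from above closes the rolls, anticlockwise opens them.
- handle (a point): Middle of the black upright crank handle on the wheel's ring: 16 mm thick, 38 mm tall (169 to 207 mm over the bench), 45 mm from the wheel axis, free to spin on its own pin, so fingers holding it need not turn with the wheel. Nothing on the mill stands higher. In the wheel's play it needs under 1 N along its circle; driving the screw about 5 N while it moves, either way (less at rest).
- screw_top (a point): Screw at the bridge, under the wheel; fixed, 145 mm up. The wheel is loose on its screw: it turns freely between two stops, 0.8 to 2.5 rad apart (to be felt), and starts anywhere between them. The screw stays where it is left. Once the rolls have met, force climbs by 0.7 N per mm of handle travel if pushed slowly, up to twice that if faster; over about 14 N at the handle strains the frame.
- lower_roll (a point): Centre of the lower steel roll (36 mm thick, 88 mm long), fixed, 50 mm over the bench.
- upper_roll (a point): Centre of the upper steel roll (36 mm thick). It goes straight up and down with the screw, 1.0 mm per turn of the screw, and is exactly 36.0 mm above the centre of the lower roll when the rolls just meet; it starts 0.2 to 0.75 mm higher. Readings are too coarse to judge the gap by.
- strip: Bystander: copper strip 12 x 55 x 8 mm lying on the bench; origin at the centre of its underside.
- bottle: Bystander: brown bottle with black cap, 46 mm thick, 90 mm tall; origin at the centre of its underside.
- wax: Bystander: brown cake of wax 30 x 40 x 15 mm; origin at the centre of its underside.

How it is judged:
By the outcome, as a careful person would: the job done as asked, in the order asked, and still so for the second after the job is handed in, with the robot touching nothing.
It also fails if it takes over 67 s, if anything falls off the work surface, if the arm or the gripper's body presses on something with over 40 N, if the wrist force passes 120 N, or if a joint passes its speed limit or range.

### The arm

A 6-joint arm with a two-finger parallel gripper is mounted at the origin on a cart in front of the work surface, level with it; the furniture and walls round the work are solid. World frame = base frame: x ahead of the robot, y to its left, z up, the work surface at z = 0. Lengths are in m, angles in rad, forces in N, time in s.
With the tool pointing down it reaches from about 0.275 to 0.875 m from the base axis. Payload 12.5 kg.
Tool frame: the origin (TCP) lies midway between the tips of the shut fingers; the grasp point (between the pads) lies 19 mm behind it (ctrl.grasp_offset is the z of the grasp point in the tool frame, in m); z points along the fingers, y is the line along which they close (so a half turn about z gives the same grasp; the last joint's range is limited). The gripper opens to 85 mm and grips with 20 to 120 N. Pads are 22 mm wide; open, the fingers measure 114 mm over their backs; the gripper's body (76 mm by 85 mm) begins 54 mm behind the grasp point. The pads swing forward as they close: fully open they stand 13 mm farther back than shut.
Start: joints at [1.251, 0.351, 1.652, -0, 1.139, -0.085], TCP at [0.128, 0.535, 0.231] pointing down, gripper open.
Joint ranges: [-2.75, 2.75], [-0.79, 2.1], [0.01, 2.65], [-1.57, 4.71], [0.07, 3.14], [-2.87, 2.87]. Speed limits (rad/s): [2.22, 2.22, 2.79, 3.14, 3.14, 3.14].

### API

Orientations are given as a rotation vector (axis times angle).
In Python, from bench import ctrl gives the robot as it stands.
- The arm moves only by the tool jog_arm, never from a script. Its argument "increments" is text: rows parted by semicolons, each of 6 numbers parted by spaces: the shift along the world's x, y, z in units of 40 mm (1.0 is 40 mm), then the turn, a rotation vector about the world's x, y, z in units of 6 degrees (1.0 is 6 degrees). In form: x y z ax ay az; .... A call has 1 to 10 rows; each row shifts and turns the commanded pose from where the row before left it; what a row does not reach is not made up. A row lasts 1/12 s, in which the tool goes at most 41.7 mm and 7.16 degrees, less where a joint would pass 70% of its speed; a pose out of reach is approached as far as the arm can. A call is refused whole if a number of a shift passes 1 or a number of a turn 1, either way. A call with a gripper value outside its range is refused whole. "gripper" is the opening, from -1 (shut) to 1 (fully open), set as the call begins (left out, the last holds). The fingers move at their own pace and stop on an object; "force" is the grip in N (left out, the last holds). Time passes only in rows, so rows that do not move let the fingers close. It gives the time, the measured TCP pose, the force, the opening and the grip force at its end, in the units of the state.
- ctrl.get_state(): the state, without advancing time (a new reading comes with each control period).
- ctrl.read_camera(name): name is "side" or "top"; returns the picture (420x560x3 uint8, red, green, blue); there is no depth.
- ctrl.camera_model(name): a dict with "vertical_fov" (degrees; the focal length in pixels is half the picture's height over the tangent of half this angle, whatever the lens; pixels are square), "cx", "cy" (the principal point, pixels), "extrinsics" (4x4, takes a point from world to camera coordinates). Camera axes: x right, y down, z forward; pixel columns grow to the right and rows downward; lengths in m; the calibration is good to about 2 mm. A picture is of the moment at which its call begins. camera_model takes no time and is no camera call.
- ctrl.hand_in(): hands the job in; it is judged then, once.
The state is a dict: "time": time; "joints": joint angles; "joint_velocities": joint speeds; "tau": joint torques, N m; "ee_pos": TCP position; "ee_rot": TCP orientation; "contact_force": force on the tool from outside, world axes, zero at the start; "wrist_torque": the same for the moment, N m; "gripper_width": finger opening in m; "finger_force": force on a finger pad.
Only numpy, scipy, OpenCV 4.12 (cv2) and the standard library are available. Lean on these libraries where they do the work, as an engineer would, in place of code of your own. Each camera call takes 0.05 s, during which the arm holds its last target. There are 200 camera calls.

## Working session

There is one attempt and no reset: what is moved stays moved. The work goes in short steps, Python scripts to look and compute and a tool call to move; the robot and the scene stay as the last step left them, time stands still between calls to the robot, and variables do not carry over. Pictures are saved under pics/ and viewed, at most 10 in all, crops included, and the job is handed in when it is done.

Besides the shell and the picture viewer there is one more tool, called after "Request:" as name(argument=value, ...) on one line, values as JSON. jog_arm: Moves the arm, as the interface text tells. Its arguments: {"type":"object","properties":{"increments":{"type":"string"},"gripper":{"type":"number"},"force":{"type":"number"}},"required":["increments"]}

```bash
mkdir -p pics; ls; python3 - <<'E'
from bench import ctrl
import cv2
for n in("side","top"):
    cv2.imwrite(f"pics/{n}0.png",ctrl.read_camera(n)[:,:,::-1])
    print(ctrl.camera_model(n))
s=ctrl.get_state();print(s,ctrl.grasp_offset)
E
```

```text
pics
{'vertical_fov': 53.247837807411706, 'cx': 280.54312720362816, 'cy': 209.22596071205143, 'extrinsics': array([[ 0.99987418,  0.01390899,  0.00762697, -0.50156213],
       [ 0.01465299, -0.62567656, -0.77994495,  0.20896895],
       [-0.00607623,  0.77995858, -0.62580165,  0.87739896],
       [ 0.        ,  0.        ,  0.        ,  1.        ]])}
{'vertical_fov': 42.87912194728702, 'cx': 284.7367350678162, 'cy': 213.12335584947252, 'extrinsics': array([[ 2.16120929e-03, -9.99956324e-01, -9.09282779e-03,
         1.70901704e-01],
       [-9.94539394e-01, -1.20057872e-03, -1.04354939e-01,
         4.83267615e-01],
       [ 1.04339465e-01,  9.26870830e-03, -9.94498551e-01,
         1.30316212e+00],
       [ 0.00000000e+00,  0.00000000e+00,  0.00000000e+00,
         1.00000000e+00]])}
{'time': 0.1, 'joints': array([ 1.25140772e+00,  3.51201621e-01,  1.65234430e+00,  1.94342591e-05,
        1.13909806e+00, -8.46074258e-02]), 'joint_velocities': array([-0.00025538, -0.00206789, -0.00271551,  0.00072703,  0.00062499,
        0.00129409]), 'tau': array([ 2.17613568e-03, -5.06837440e+01, -2.91878235e+01, -7.55263432e-05,
        2.60498789e-03, -4.01889815e-05]), 'ee_pos': array([0.12782967, 0.53464044, 0.23080771]), 'ee_rot': array([-3.67932896e-01, -3.11974251e+00,  1.61217095e-03]), 'contact_force': array([-0.87772822,  0.52490142,  0.85504475]), 'wrist_torque': array([-0.015684  , -0.01372139,  0.00841554]), 'finger_force': 0.0, 'gripper_width': 0.08550397173517355} -0.0187
```

View pics/side0.png

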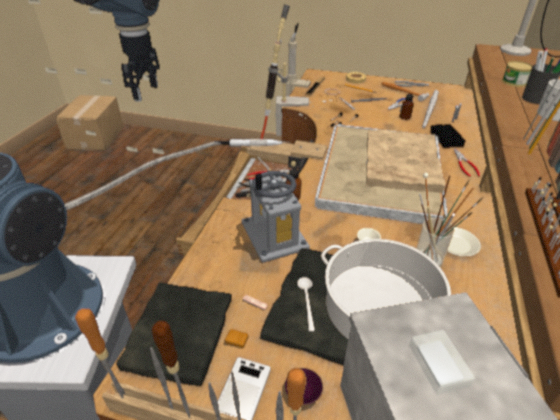

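View pics/top0.png

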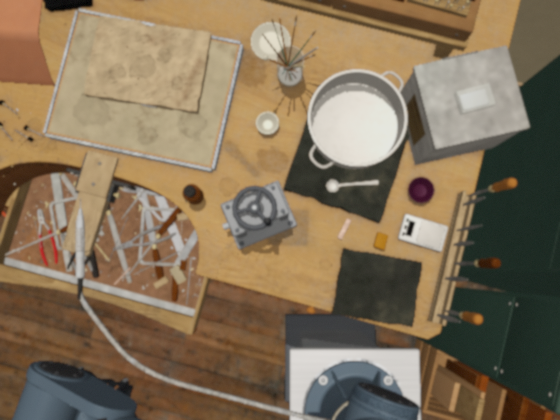

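The mill shows at about (257,212) in the top view and (275,210) in the side view. The handle seems to be at about (258,182) in the side view. I'll enlarge both.

```bash
python3 - <<'E'
import cv2,numpy as np
a=cv2.imread("pics/top0.png")[170:260,210:310];b=cv2.imread("pics/side0.png")[160:260,230:330]
f=lambda i:cv2.resize(i,(400,400*i.shape[0]//i.shape[1]),interpolation=cv2.INTER_CUBIC)
A,B=f(a),f(b);h=np.zeros((400,800,3),np.uint8);h[:A.shape[0],:400]=A;h[:B.shape[0],400:]=B
cv2.imwrite("pics/crop0.png",h)
E
cat > h.py <<'E'
import numpy as np
from bench import ctrl
def K(n):
    m=ctrl.camera_model(n);f=210/np.tan(np.radians(m["vertical_fov"])/2);return f,m["cx"],m["cy"],np.array(m["extrinsics"])
def ray(n,u,v):
    f,cx,cy,E=K(n);R=E[:3,:3];return -R.T@E[:3,3],R.T@np.array([(u-cx)/f,(v-cy)/f,1])
def onz(n,u,v,z):
    o,d=ray(n,u,v);return o+d*(z-o[2])/d[2]
def proj(n,p):
    f,cx,cy,E=K(n);q=E[:3,:3]@np.array(p)+E[:3,3];return f*q[0]/q[2]+cx,f*q[1]/q[2]+cy
E
```

```text
(no output)
```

View pics/crop0.png

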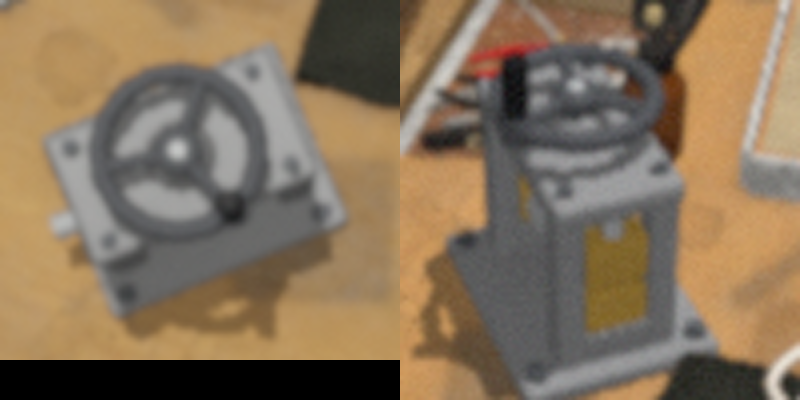

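The top crop shows the wheel centre at full-image pixel (254.7,207.7) and the handle at about (267.7,221.5). In the side view the hub is at about (274.3,181.7) and the handle's middle at (258.5,181.5).

```bash
python3 - <<'E'
from h import *
import cv2
for n,pts in (("top",[(254.6,207.5,.167),(255,208,.163),(267.7,221.5,.197)]),("side",[(274.2,181.7,.168),(258.5,181.5,.187)])):
    for u,v,z in pts: print(n,onz(n,u,v,z).round(4))
# mask refine: dark black handle in the two views
for n,(y0,y1,x0,x1) in (("top",(207,232,256,282)),("side",(170,195,250,268))):
    im=cv2.imread(f"pics/{n}0.png")[y0:y1,x0:x1].max(2)
    for t in (35,45,60):
        k,l,s,c=cv2.connectedComponentsWithStats((im<t).astype(np.uint8))
        for i in range(1,k):
            if s[i,4]>8: print(n,t,s[i],c[i]+[x0,y0])
E
```

```text
top [0.4807 0.2375 0.167 ]
top [0.48   0.2368 0.163 ]
top [0.4468 0.2069 0.197 ]
side [0.4826 0.236  0.168 ]
side [0.4489 0.2088 0.187 ]
top 60 [ 9 12  6  7 30] [267.8        222.46666667]
side 35 [ 6  6  5 14 62] [258.01612903 182.30645161]
side 45 [ 6  5  5 15 71] [258.01408451 181.8028169 ]
side 60 [  4   4   8  21 105] [257.85714286 182.91428571]
```

Request:
jog_arm(increments="0 0 0.5 0 0 0;0.3 -0.3 0 0 0 0;0.6 -0.6 0 0 0 0;0.6 -0.6 0 0 0 0;0.6 -0.6 0 0 0 0;0.6 -0.6 0 0 0 0;0.6 -0.6 0 0 0 0;0.6 -0.6 0 0 0 0;0.6 -0.6 0 0 0 0;0.6 -0.6 0 0 0 0", gripper=1, force=40)

```text
time: 0.93
ee_pos: [0.3327, 0.3295, 0.2512]
ee_rot: [-0.368, -3.12, 0.0]
contact_force: [0.6, 0.6, 0.5]
gripper_width: 0.0853
finger_force: 0.0
```

Request:
jog_arm(increments="0.6 -0.6 0 0 0 0;0.6 -0.6 0 0 0 0;0.6 -0.6 0 0 0 0;0.6 -0.6 0 0 0 0;0.3 -0.5 0 0 0 0;0 0 0 0 0 0;0 0 0 0 0 0")

```text
time: 1.52
ee_pos: [0.4401, 0.2141, 0.2509]
ee_rot: [-0.371, -3.119, 0.0]
contact_force: [-0.7, -0.1, -0.1]
gripper_width: 0.0854
finger_force: 0.0
```

Request:
jog_arm(increments="0.19 -0.15 0 0 0 0;0 0 -0.5 0 0 0;0 0 -0.5 0 0 0;0 0 -0.5 0 0 0;0 0 -0.45 0 0 0;0 0 0 0 0 0;0 0 0 0 0 0")

```text
time: 2.1
ee_pos: [0.4472, 0.2093, 0.1731]
ee_rot: [-0.366, -3.119, 0.001]
contact_force: [0.3, 0.1, -0.2]
gripper_width: 0.0857
finger_force: 0.0
```

Request:
jog_arm(increments="0 0 0 0 0 0;0 0 0 0 0 0;0 0 0 0 0 0;0 0 0 0 0 0;0 0 0 0 0 0;0 0 0 0 0 0;0 0 0 0 0 0;0 0 0 0 0 0", gripper=-1, force=40)

```text
time: 2.77
ee_pos: [0.4475, 0.2088, 0.1736]
ee_rot: [0.368, 3.12, -0.0]
contact_force: [-1.7, -0.9, 4.2]
gripper_width: 0.0145
finger_force: 39.1
```

```bash
python3 - <<'E'
from h import *
import cv2
o=[]
for n,(x,y) in (("top",(205,165)),("side",(225,130))):
    im=ctrl.read_camera(n)[:,:,::-1];cv2.imwrite(f"pics/{n}1.png",im);o.append(cv2.resize(im[y:y+100,x:x+100],(400,400),interpolation=cv2.INTER_CUBIC))
cv2.imwrite("pics/crop1.png",np.hstack(o))
s=ctrl.get_state();print(s["time"],s["ee_pos"],s["contact_force"],s["gripper_width"],s["finger_force"])
E
```

```text
2.8667 [0.44755734 0.20887271 0.17353807] [-1.60584602 -1.32968254  4.8313709 ] 0.014707241188660276 39.24409959465265
```

View pics/crop1.png

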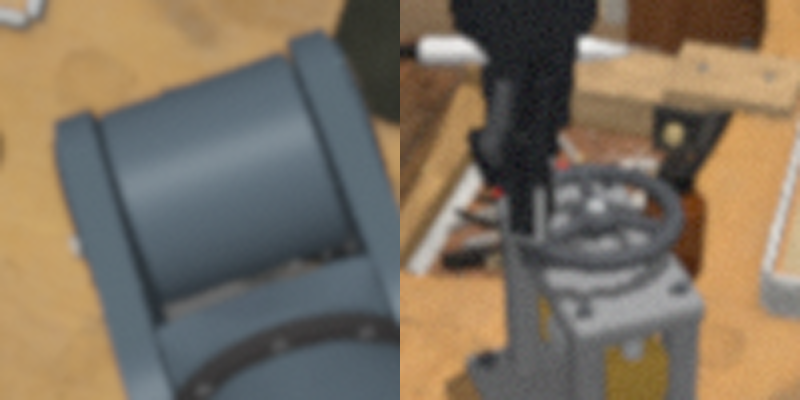

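The fingers hold the handle at 14.7 mm opening, and the side view shows it pinched at crop pixel (530,215). Next is the first clockwise arc. At 1.1 rad it is less than the smallest possible closing travel.

```bash
cat >> h.py <<'E'
def arc(cmd,C,r,dth,n=10):
    "rows from commanded xy to angle+dth(deg) on circle"
    cmd=np.array(cmd);C=np.array(C);t=np.arctan2(*(cmd-C)[::-1]);out=[]
    p=cmd
    for i in range(1,n+1):
        a=t+np.radians(dth)*i/n;q=C+r*np.array([np.cos(a),np.sin(a)]);s=np.round((q-p)/.04,3);p=p+s*.04;out.append("%.3f %.3f 0 0 0 0"%tuple(s))
    print(";".join(out));print("cmd end",p.round(4), "ang",np.degrees(np.arctan2(*(p-C)[::-1])).round(2))
def ft(F,p,C):
    d=np.array(p)[:2]-np.array(C);d/=np.hypot(*d);F=np.array(F)[:2];return "radial %.2f, ccw %.2f"%(F@d,F@np.array([-d[1],d[0]]))
E
python3 -c "
from h import *
arc((.4474,.2086),(.4815,.2368),.0443,-63)"
```

```text
-0.073 0.097 0 0 0 0;-0.061 0.105 0 0 0 0;-0.050 0.112 0 0 0 0;-0.036 0.116 0 0 0 0;-0.024 0.119 0 0 0 0;-0.010 0.121 0 0 0 0;0.002 0.122 0 0 0 0;0.017 0.121 0 0 0 0;0.029 0.118 0 0 0 0;0.042 0.114 0 0 0 0
cmd end [0.4408 0.2544] ang 156.59
```

Request:
jog_arm(increments="-0.073 0.097 0 0 0 0;-0.061 0.105 0 0 0 0;-0.050 0.112 0 0 0 0;-0.036 0.116 0 0 0 0;-0.024 0.119 0 0 0 0")

```text
time: 3.28
ee_pos: [0.4366, 0.2302, 0.1733]
ee_rot: [-0.367, -3.118, 0.004]
contact_force: [-8.9, -6.5, 11.3]
gripper_width: 0.0149
finger_force: 40.0
```

Request:
jog_arm(increments="-0.010 0.121 0 0 0 0;0.002 0.122 0 0 0 0;0.017 0.121 0 0 0 0;0.029 0.118 0 0 0 0;0.042 0.114 0 0 0 0")

```text
time: 3.7
ee_pos: [0.4386, 0.2548, 0.1734]
ee_rot: [-0.367, -3.115, 0.002]
contact_force: [-17.3, -0.1, 15.4]
gripper_width: 0.015
finger_force: 40.4
```

The grip is being pushed outward and up. Fitting a circle to the measured points puts the axis at about (0.480,0.239) with r = 0.045. I'll relieve the load and read again.

Request:
jog_arm(increments="-0.035 0.006 0.02 0 0 0;-0.035 0.006 0.02 0 0 0;0 0 0 0 0 0;0 0 0 0 0 0;0 0 0 0 0 0")

```text
time: 4.12
ee_pos: [0.4383, 0.2548, 0.1742]
ee_rot: [-0.368, -3.12, 0.001]
contact_force: [5.0, -1.7, -9.8]
gripper_width: 0.0149
finger_force: 39.7
```

```bash
python3 -c "
from h import *
s=ctrl.get_state();print(s['time'],s['ee_pos'],s['contact_force'],s['wrist_torque'])
print(ft(s['contact_force'],s['ee_pos'],(.48,.2388)))
arc((.438,.2549),(.480,.2388),.045,-30,6)"
```

```text
4.1167 [0.43831761 0.25482858 0.17424079] [ 5.03931359 -1.68973204 -9.7738626 ] [-0.17054847 -0.72610436  0.02539388]
radial -5.31, ccw -0.23
0.039 0.090 0 0 0 0;0.046 0.086 0 0 0 0;0.055 0.082 0 0 0 0;0.061 0.077 0 0 0 0;0.067 0.071 0 0 0 0;0.074 0.065 0 0 0 0
cmd end [0.4517 0.2737] ang 129.03
```

Request:
jog_arm(increments="0.032 0.045 -0.015 0 0 0;0.020 0.045 0 0 0 0;0.023 0.043 0 0 0 0;0.023 0.043 0 0 0 0")

```text
time: 4.45
ee_pos: [0.4416, 0.2619, 0.174]
ee_rot: [-0.368, -3.118, 0.002]
contact_force: [-2.5, -5.6, -2.8]
gripper_width: 0.0144
finger_force: 40.4
```

```bash
python3 -c "
from h import *
s=ctrl.get_state();print(s['time'],s['ee_pos'],s['contact_force'],s['wrist_torque'])
print(ft(s['contact_force'],s['ee_pos'],(.48,.2388)))
c=np.array((.438,.2549))+.04*np.array((.098,.176));print(c,np.hypot(*(c-(.48,.2388))))
arc(c,(.480,.2388),.0447,-30,10)"
```

```text
4.45 [0.44159926 0.26189847 0.17396727] [-2.49730925 -5.57980712 -2.78959621] [-0.88042043  0.21616995 -0.05236492]
radial -0.74, ccw 6.07
[0.44192 0.26194] 0.04455946588548835
0.029 0.051 0 0 0 0;0.034 0.047 0 0 0 0;0.037 0.046 0 0 0 0;0.039 0.044 0 0 0 0;0.041 0.041 0 0 0 0;0.043 0.040 0 0 0 0;0.045 0.037 0 0 0 0;0.048 0.034 0 0 0 0;0.049 0.032 0 0 0 0;0.050 0.030 0 0 0 0
cmd end [0.4585 0.278 ] ang 118.71
```

Tangential resistance is about 6 N, so the screw is already being driven. From here I'll go in slow 8° steps and check the force after each one.

```bash
cat > nx.py <<'E'
import sys,json
from h import *
C=(.480,.2388);d,n,r=float(sys.argv[1]),int(sys.argv[2]),float(sys.argv[3]) if len(sys.argv)>3 else .0447
s=ctrl.get_state();a=np.degrees(np.arctan2(*(s['ee_pos'][:2]-C)[::-1]))
print("t%.2f ang %.2f r %.4f |"%(s['time'],a,np.hypot(*(s['ee_pos'][:2]-C))),ft(s['contact_force'],s['ee_pos'],C),"| F",s['contact_force'].round(1))
c=json.load(open("cmd.json"));print("cmd now",c)
import io,contextlib
b=io.StringIO()
with contextlib.redirect_stdout(b): arc(c,C,r,d,n)
t=b.getvalue();print(t)
sh=np.array([[float(x) for x in q.split()[:2]] for q in t.split("\n")[0].split(";")]).sum(0)*.04
if "w" in sys.argv: json.dump([round(float(x),6) for x in np.array(c)+sh],open("cmd.json","w"))
E
echo "[0.44192,0.26194]">cmd.json; python3 nx.py -8 8 .0447 w
```

```text
t4.45 ang 148.97 r 0.0448 | radial -0.74, ccw 6.07 | F [-2.5 -5.6 -2.8]
cmd now [0.44192, 0.26194]
0.007 0.018 0 0 0 0;0.011 0.017 0 0 0 0;0.011 0.016 0 0 0 0;0.011 0.016 0 0 0 0;0.011 0.016 0 0 0 0;0.012 0.015 0 0 0 0;0.012 0.016 0 0 0 0;0.012 0.015 0 0 0 0
cmd end [0.4454 0.2671] ang 140.72
```

Request:
jog_arm(increments="0.007 0.018 0 0 0 0;0.011 0.017 0 0 0 0;0.011 0.016 0 0 0 0;0.011 0.016 0 0 0 0;0.011 0.016 0 0 0 0;0.012 0.015 0 0 0 0;0.012 0.016 0 0 0 0;0.012 0.015 0 0 0 0")

```text
time: 5.12
ee_pos: [0.445, 0.2671, 0.174]
ee_rot: [-0.368, -3.119, 0.002]
contact_force: [-2.1, -4.7, -4.1]
gripper_width: 0.015
finger_force: 40.3
```

```bash
python3 nx.py -8 8 .0447 w
```

```text
t5.12 ang 141.04 r 0.0450 | radial -1.34, ccw 4.99 | F [-2.1 -4.7 -4.1]
cmd now [0.4454, 0.2671]
0.012 0.015 0 0 0 0;0.013 0.015 0 0 0 0;0.013 0.014 0 0 0 0;0.013 0.015 0 0 0 0;0.014 0.014 0 0 0 0;0.014 0.014 0 0 0 0;0.014 0.013 0 0 0 0;0.014 0.014 0 0 0 0
cmd end [0.4497 0.2717] ang 132.7
```

Request:
jog_arm(increments="0.012 0.015 -0.007 0 0 0;0.013 0.015 0 0 0 0;0.013 0.014 0 0 0 0;0.013 0.015 0 0 0 0;0.014 0.014 0 0 0 0;0.014 0.014 0 0 0 0;0.014 0.013 0 0 0 0;0.014 0.014 0 0 0 0")

```text
time: 5.78
ee_pos: [0.4493, 0.2718, 0.1739]
ee_rot: [-0.368, -3.119, 0.001]
contact_force: [-1.9, -4.1, -1.1]
gripper_width: 0.0146
finger_force: 40.6
```

```bash
python3 nx.py -8 8 .0447 w
```

```text
t5.78 ang 132.87 r 0.0451 | radial -1.73, ccw 4.16 | F [-1.9 -4.1 -1.1]
cmd now [0.44968, 0.27166]
0.015 0.013 0 0 0 0;0.014 0.013 0 0 0 0;0.015 0.012 0 0 0 0;0.015 0.013 0 0 0 0;0.016 0.012 0 0 0 0;0.015 0.012 0 0 0 0;0.016 0.011 0 0 0 0;0.016 0.011 0 0 0 0
cmd end [0.4546 0.2755] ang 124.7
```

Request:
jog_arm(increments="0.015 0.013 0 0 0 0;0.014 0.013 0 0 0 0;0.015 0.012 0 0 0 0;0.015 0.013 0 0 0 0;0.016 0.012 0 0 0 0;0.015 0.012 0 0 0 0;0.016 0.011 0 0 0 0;0.016 0.011 0 0 0 0")

```text
time: 6.45
ee_pos: [0.4544, 0.276, 0.1739]
ee_rot: [-0.368, -3.119, 0.0]
contact_force: [-4.1, -2.9, -1.1]
gripper_width: 0.0148
finger_force: 40.6
```

```bash
python3 nx.py -9 10 .0446 w
```

```text
t6.45 ang 124.53 r 0.0451 | radial -0.10, ccw 5.02 | F [-4.1 -2.9 -1.1]
cmd now [0.45456, 0.27554]
0.016 0.008 0 0 0 0;0.014 0.010 0 0 0 0;0.015 0.009 0 0 0 0;0.015 0.009 0 0 0 0;0.015 0.009 0 0 0 0;0.015 0.009 0 0 0 0;0.016 0.008 0 0 0 0;0.015 0.009 0 0 0 0;0.016 0.007 0 0 0 0;0.015 0.008 0 0 0 0
cmd end [0.4606 0.279 ] ang 115.73
```

Request:
jog_arm(increments="0.016 0.008 0 0 0 0;0.014 0.010 0 0 0 0;0.015 0.009 0 0 0 0;0.015 0.009 0 0 0 0;0.015 0.009 0 0 0 0;0.015 0.009 0 0 0 0;0.016 0.008 0 0 0 0;0.015 0.009 0 0 0 0;0.016 0.007 0 0 0 0;0.015 0.008 0 0 0 0")

```text
time: 7.28
ee_pos: [0.4605, 0.2796, 0.174]
ee_rot: [-0.368, -3.119, -0.001]
contact_force: [-5.1, -1.4, -2.3]
gripper_width: 0.015
finger_force: 40.6
```

```bash
python3 nx.py -9 10 .0447 w
```

```text
t7.28 ang 115.60 r 0.0452 | radial 0.97, ccw 5.17 | F [-5.1 -1.4 -2.3]
cmd now [0.46064, 0.27898]
0.015 0.010 0 0 0 0;0.016 0.007 0 0 0 0;0.016 0.007 0 0 0 0;0.016 0.007 0 0 0 0;0.016 0.006 0 0 0 0;0.017 0.006 0 0 0 0;0.016 0.006 0 0 0 0;0.017 0.006 0 0 0 0;0.017 0.006 0 0 0 0;0.016 0.005 0 0 0 0
cmd end [0.4671 0.2816] ang 106.74
```

Request:
jog_arm(increments="0.015 0.010 0 0 0 0;0.016 0.007 0 0 0 0;0.016 0.007 0 0 0 0;0.016 0.007 0 0 0 0;0.016 0.006 0 0 0 0;0.017 0.006 0 0 0 0;0.016 0.006 0 0 0 0;0.017 0.006 0 0 0 0;0.017 0.006 0 0 0 0;0.016 0.005 0 0 0 0")

```text
time: 8.12
ee_pos: [0.467, 0.2823, 0.174]
ee_rot: [-0.368, -3.119, -0.001]
contact_force: [-4.6, -1.4, -1.4]
gripper_width: 0.0145
finger_force: 40.6
```

```bash
python3 nx.py -9 10 .0448 w
```

```text
t8.12 ang 106.68 r 0.0454 | radial -0.05, ccw 4.78 | F [-4.6 -1.4 -1.4]
cmd now [0.46712, 0.28162]
0.016 0.007 0 0 0 0;0.017 0.005 0 0 0 0;0.017 0.004 0 0 0 0;0.017 0.004 0 0 0 0;0.018 0.004 0 0 0 0;0.017 0.004 0 0 0 0;0.017 0.003 0 0 0 0;0.017 0.003 0 0 0 0;0.018 0.003 0 0 0 0;0.017 0.002 0 0 0 0
cmd end [0.474  0.2832] ang 97.75
```

Request:
jog_arm(increments="0.016 0.007 0 0 0 0;0.017 0.005 0 0 0 0;0.017 0.004 0 0 0 0;0.017 0.004 0 0 0 0;0.018 0.004 0 0 0 0;0.017 0.004 0 0 0 0;0.017 0.003 0 0 0 0;0.017 0.003 0 0 0 0;0.018 0.003 0 0 0 0;0.017 0.002 0 0 0 0")

```text
time: 8.95
ee_pos: [0.4739, 0.2839, 0.1739]
ee_rot: [-0.368, -3.119, -0.001]
contact_force: [-4.8, 0.4, -2.3]
gripper_width: 0.0151
finger_force: 40.5
```

```bash
python3 nx.py -9 10 .0448 w
```

```text
t8.95 ang 97.77 r 0.0455 | radial 1.05, ccw 4.69 | F [-4.8  0.4 -2.3]
cmd now [0.47396, 0.28318]
0.017 0.003 0 0 0 0;0.018 0.001 0 0 0 0;0.017 0.002 0 0 0 0;0.018 0.002 0 0 0 0;0.018 0.001 0 0 0 0;0.017 0.001 0 0 0 0;0.018 0.000 0 0 0 0;0.017 0.000 0 0 0 0;0.018 0.000 0 0 0 0;0.017 0.000 0 0 0 0
cmd end [0.481  0.2836] ang 88.77
```

Request:
jog_arm(increments="0.017 0.003 0 0 0 0;0.018 0.001 0 0 0 0;0.017 0.002 0 0 0 0;0.018 0.002 0 0 0 0;0.018 0.001 0 0 0 0;0.017 0.001 0 0 0 0;0.018 0 0 0 0 0;0.017 0 0 0 0 0;0.018 0 0 0 0 0;0.017 0 0 0 0 0")

```text
time: 9.78
ee_pos: [0.4809, 0.2844, 0.174]
ee_rot: [-0.368, -3.119, -0.001]
contact_force: [-5.6, 0.1, -1.7]
gripper_width: 0.0145
finger_force: 40.5
```

```bash
python3 nx.py -9 10 .0448 w
```

```text
t9.78 ang 88.87 r 0.0456 | radial 0.01, ccw 5.59 | F [-5.6  0.1 -1.7]
cmd now [0.48096, 0.28358]
0.018 -0.000 0 0 0 0;0.017 -0.001 0 0 0 0;0.018 -0.001 0 0 0 0;0.017 -0.001 0 0 0 0;0.018 -0.002 0 0 0 0;0.017 -0.002 0 0 0 0;0.018 -0.002 0 0 0 0;0.017 -0.003 0 0 0 0;0.018 -0.002 0 0 0 0;0.017 -0.003 0 0 0 0
cmd end [0.488  0.2829] ang 79.77
```

Request:
jog_arm(increments="0.018 0 0 0 0 0;0.017 -0.001 0 0 0 0;0.018 -0.001 0 0 0 0;0.017 -0.001 0 0 0 0;0.018 -0.002 0 0 0 0")

```text
time: 10.2
ee_pos: [0.4844, 0.2842, 0.174]
ee_rot: [-0.368, -3.119, -0.001]
contact_force: [-4.8, 1.2, -1.6]
gripper_width: 0.0145
finger_force: 40.5
```

```bash
python3 nx.py 0 1 .0448 
```

```text
t10.20 ang 84.43 r 0.0456 | radial 0.73, ccw 4.86 | F [-4.8  1.2 -1.6]
cmd now [0.48796, 0.2829]
-0.000 -0.000 0 0 0 0
cmd end [0.488  0.2829] ang 79.77
```

Still at the baseline, so I'll finish this segment with 5 rows and then a few more.

Request:
jog_arm(increments="0.017 -0.002 0 0 0 0;0.018 -0.002 0 0 0 0;0.017 -0.003 0 0 0 0;0.018 -0.002 0 0 0 0;0.017 -0.003 0 0 0 0;0.017 -0.003 0 0 0 0;0.017 -0.004 0 0 0 0;0.017 -0.004 0 0 0 0;0.017 -0.004 0 0 0 0")

```text
time: 10.95
ee_pos: [0.4907, 0.2832, 0.174]
ee_rot: [-0.368, -3.12, -0.002]
contact_force: [-4.4, 1.1, -3.3]
gripper_width: 0.0152
finger_force: 40.5
```

```bash
echo "[0.49068,0.2823]">cmd.json; python3 nx.py -9 10 .0450 w
```

```text
t10.95 ang 76.47 r 0.0457 | radial 0.04, ccw 4.52 | F [-4.4  1.1 -3.3]
cmd now [0.49068, 0.2823]
0.018 0.001 0 0 0 0;0.017 -0.005 0 0 0 0;0.017 -0.005 0 0 0 0;0.017 -0.005 0 0 0 0;0.017 -0.005 0 0 0 0;0.017 -0.006 0 0 0 0;0.017 -0.006 0 0 0 0;0.016 -0.006 0 0 0 0;0.017 -0.007 0 0 0 0;0.016 -0.006 0 0 0 0
cmd end [0.4974 0.2803] ang 67.21
```

Request:
jog_arm(increments="0.018 0 0 0 0 0;0.017 -0.004 0 0 0 0;0.017 -0.005 0 0 0 0;0.017 -0.005 0 0 0 0;0.017 -0.005 0 0 0 0;0.017 -0.006 0 0 0 0;0.017 -0.006 0 0 0 0;0.016 -0.006 0 0 0 0;0.017 -0.007 0 0 0 0;0.016 -0.006 0 0 0 0")

```text
time: 11.78
ee_pos: [0.4976, 0.281, 0.174]
ee_rot: [-0.368, -3.12, -0.001]
contact_force: [-4.6, 1.5, -3.0]
gripper_width: 0.0146
finger_force: 40.4
```

```bash
python3 nx.py -9 10 .0450 w
```

```text
t11.78 ang 67.37 r 0.0457 | radial -0.39, ccw 4.88 | F [-4.6  1.5 -3. ]
cmd now [0.49744, 0.2803]
0.016 -0.007 0 0 0 0;0.016 -0.008 0 0 0 0;0.016 -0.007 0 0 0 0;0.016 -0.008 0 0 0 0;0.016 -0.008 0 0 0 0;0.016 -0.008 0 0 0 0;0.015 -0.008 0 0 0 0;0.015 -0.009 0 0 0 0;0.016 -0.009 0 0 0 0;0.015 -0.009 0 0 0 0
cmd end [0.5037 0.2771] ang 58.2
```

Request:
jog_arm(increments="0.016 -0.007 0 0 0 0;0.016 -0.008 0 0 0 0;0.016 -0.007 0 0 0 0;0.016 -0.008 0 0 0 0;0.016 -0.008 0 0 0 0;0.016 -0.008 0 0 0 0;0.015 -0.008 0 0 0 0;0.015 -0.009 0 0 0 0;0.016 -0.009 0 0 0 0;0.015 -0.009 0 0 0 0")

```text
time: 12.62
ee_pos: [0.504, 0.2778, 0.174]
ee_rot: [0.368, 3.12, 0.001]
contact_force: [-3.5, 4.1, -2.2]
gripper_width: 0.0146
finger_force: 40.4
```

```bash
python3 nx.py -9 10 .0450 w
```

```text
t12.62 ang 58.40 r 0.0458 | radial 1.69, ccw 5.11 | F [-3.5  4.1 -2.2]
cmd now [0.50372, 0.27706]
0.015 -0.010 0 0 0 0;0.015 -0.009 0 0 0 0;0.014 -0.010 0 0 0 0;0.015 -0.010 0 0 0 0;0.014 -0.011 0 0 0 0;0.014 -0.010 0 0 0 0;0.014 -0.011 0 0 0 0;0.014 -0.011 0 0 0 0;0.014 -0.011 0 0 0 0;0.013 -0.012 0 0 0 0
cmd end [0.5094 0.2729] ang 49.2
```

Request:
jog_arm(increments="0.015 -0.010 0 0 0 0;0.015 -0.009 0 0 0 0;0.014 -0.010 0 0 0 0;0.015 -0.010 0 0 0 0;0.014 -0.011 0 0 0 0;0.014 -0.010 0 0 0 0;0.014 -0.011 0 0 0 0;0.014 -0.011 0 0 0 0;0.014 -0.011 0 0 0 0;0.013 -0.012 0 0 0 0")

```text
time: 13.45
ee_pos: [0.5098, 0.2736, 0.174]
ee_rot: [0.368, 3.12, 0.002]
contact_force: [-2.5, 4.0, -4.4]
gripper_width: 0.0146
finger_force: 40.3
```

```bash
python3 nx.py -9 10 .0450 w
```

```text
t13.45 ang 49.45 r 0.0458 | radial 1.40, ccw 4.49 | F [-2.5  4.  -4.4]
cmd now [0.5094, 0.27286]
0.013 -0.012 0 0 0 0;0.013 -0.011 0 0 0 0;0.013 -0.012 0 0 0 0;0.013 -0.013 0 0 0 0;0.013 -0.012 0 0 0 0;0.012 -0.013 0 0 0 0;0.012 -0.013 0 0 0 0;0.012 -0.013 0 0 0 0;0.012 -0.013 0 0 0 0;0.011 -0.013 0 0 0 0
cmd end [0.5144 0.2679] ang 40.22
```

Request:
jog_arm(increments="0.013 -0.012 -0.006 0 0 0;0.013 -0.011 0 0 0 0;0.013 -0.012 0 0 0 0;0.013 -0.013 0 0 0 0;0.013 -0.012 0 0 0 0;0.012 -0.013 0 0 0 0;0.012 -0.013 0 0 0 0;0.012 -0.013 0 0 0 0;0.012 -0.013 0 0 0 0;0.011 -0.013 0 0 0 0")

```text
time: 14.28
ee_pos: [0.5149, 0.2685, 0.174]
ee_rot: [0.368, 3.119, 0.002]
contact_force: [-2.4, 3.6, -2.3]
gripper_width: 0.0148
finger_force: 40.5
```

```bash
python3 nx.py -9 10 .0451 w
```

```text
t14.28 ang 40.45 r 0.0458 | radial 0.49, ccw 4.34 | F [-2.4  3.6 -2.3]
cmd now [0.51436, 0.26786]
0.013 -0.012 0 0 0 0;0.011 -0.014 0 0 0 0;0.011 -0.014 0 0 0 0;0.011 -0.014 0 0 0 0;0.010 -0.014 0 0 0 0;0.011 -0.015 0 0 0 0;0.010 -0.014 0 0 0 0;0.009 -0.015 0 0 0 0;0.010 -0.015 0 0 0 0;0.009 -0.015 0 0 0 0
cmd end [0.5186 0.2622] ang 31.23
```

Request:
jog_arm(increments="0.013 -0.012 0 0 0 0;0.011 -0.014 0 0 0 0;0.011 -0.014 0 0 0 0;0.011 -0.014 0 0 0 0;0.010 -0.014 0 0 0 0;0.011 -0.015 0 0 0 0;0.010 -0.014 0 0 0 0;0.009 -0.015 0 0 0 0;0.010 -0.015 0 0 0 0;0.009 -0.015 0 0 0 0")

```text
time: 15.12
ee_pos: [0.519, 0.2627, 0.174]
ee_rot: [0.368, 3.119, 0.001]
contact_force: [-2.1, 4.4, -1.7]
gripper_width: 0.0146
finger_force: 40.5
```

```bash
python3 nx.py -9 10 .0451 w
```

```text
t15.12 ang 31.42 r 0.0458 | radial 0.51, ccw 4.84 | F [-2.1  4.4 -1.7]
cmd now [0.51856, 0.26218]
0.009 -0.015 0 0 0 0;0.009 -0.015 0 0 0 0;0.009 -0.016 0 0 0 0;0.008 -0.016 0 0 0 0;0.008 -0.015 0 0 0 0;0.008 -0.016 0 0 0 0;0.007 -0.016 0 0 0 0;0.008 -0.016 0 0 0 0;0.007 -0.017 0 0 0 0;0.007 -0.016 0 0 0 0
cmd end [0.5218 0.2559] ang 22.22
```

Request:
jog_arm(increments="0.009 -0.015 0 0 0 0;0.009 -0.015 0 0 0 0;0.009 -0.016 0 0 0 0;0.008 -0.016 0 0 0 0;0.008 -0.015 0 0 0 0;0.008 -0.016 0 0 0 0;0.007 -0.016 0 0 0 0;0.008 -0.016 0 0 0 0;0.007 -0.017 0 0 0 0;0.007 -0.016 0 0 0 0")

```text
time: 15.95
ee_pos: [0.5222, 0.2563, 0.174]
ee_rot: [0.368, 3.119, 0.001]
contact_force: [-2.5, 7.6, -1.3]
gripper_width: 0.0146
finger_force: 40.5
```

```bash
python3 nx.py -9 10 .0451 w
```

```text
t15.95 ang 22.53 r 0.0457 | radial 0.63, ccw 7.95 | F [-2.5  7.6 -1.3]
cmd now [0.52176, 0.25586]
0.006 -0.017 0 0 0 0;0.007 -0.016 0 0 0 0;0.006 -0.017 0 0 0 0;0.005 -0.016 0 0 0 0;0.006 -0.017 0 0 0 0;0.005 -0.017 0 0 0 0;0.005 -0.017 0 0 0 0;0.005 -0.017 0 0 0 0;0.004 -0.017 0 0 0 0;0.005 -0.018 0 0 0 0
cmd end [0.5239 0.2491] ang 13.2
```

The force jumped from 4.8 to 7.95 N, so the rolls appear to have met, at about 27°. I'll make one tiny confirming step.

Request:
jog_arm(increments="0.006 -0.017 0 0 0 0;0.007 -0.016 0 0 0 0")

```text
time: 16.12
ee_pos: [0.5225, 0.2558, 0.174]
ee_rot: [0.368, 3.12, 0.003]
contact_force: [-4.0, 13.2, -2.6]
gripper_width: 0.0147
finger_force: 40.6
```

```bash
echo "[0.52228,0.25454]">cmd.json; python3 nx.py 44 10 .0452 w
```

```text
t16.12 ang 21.81 r 0.0457 | radial 1.17, ccw 13.73 | F [-4.  13.2 -2.6]
cmd now [0.52228, 0.25454]
-0.031 0.081 0 0 0 0;-0.040 0.077 0 0 0 0;-0.045 0.074 0 0 0 0;-0.051 0.070 0 0 0 0;-0.056 0.067 0 0 0 0;-0.061 0.061 0 0 0 0;-0.065 0.057 0 0 0 0;-0.070 0.052 0 0 0 0;-0.073 0.046 0 0 0 0;-0.077 0.041 0 0 0 0
cmd end [0.4995 0.2796] ang 64.42
```

That reads 13.7 N with the handle all but stopped, so the rolls have met and I stop here. Next I reverse: 44° is less than the smallest possible play, so it is safe.

Request:
jog_arm(increments="-0.031 0.081 0 0 0 0;-0.040 0.077 0 0 0 0;-0.045 0.074 0 0 0 0;-0.051 0.070 0 0 0 0;-0.056 0.067 0 0 0 0;-0.061 0.061 0 0 0 0;-0.065 0.057 0 0 0 0;-0.070 0.052 0 0 0 0;-0.073 0.046 0 0 0 0;-0.077 0.041 0 0 0 0")

```text
time: 16.95
ee_pos: [0.4995, 0.2802, 0.1739]
ee_rot: [0.368, 3.12, 0.001]
contact_force: [0.8, 2.6, 0.6]
gripper_width: 0.0149
finger_force: 40.7
```

```bash
python3 nx.py 8 5 .0452 w
```

```text
t16.95 ang 64.83 r 0.0457 | radial 2.73, ccw 0.41 | F [0.8 2.6 0.6]
cmd now [0.49952, 0.27958]
-0.029 0.013 0 0 0 0;-0.029 0.012 0 0 0 0;-0.029 0.012 0 0 0 0;-0.030 0.011 0 0 0 0;-0.030 0.010 0 0 0 0
cmd end [0.4936 0.2819] ang 72.44
```

Request:
jog_arm(increments="-0.029 0.013 0 0 0 0;-0.029 0.012 0 0 0 0;-0.029 0.012 0 0 0 0;-0.030 0.011 0 0 0 0;-0.030 0.010 0 0 0 0")

```text
time: 17.37
ee_pos: [0.4938, 0.2823, 0.1739]
ee_rot: [0.368, 3.12, 0.001]
contact_force: [2.4, 3.0, 1.2]
gripper_width: 0.0145
finger_force: 40.8
```

```bash
python3 nx.py 8 5 .0452 w
```

```text
t17.37 ang 72.38 r 0.0457 | radial 3.59, ccw -1.35 | F [2.4 3.  1.2]
cmd now [0.49364, 0.2819]
-0.030 0.009 0 0 0 0;-0.031 0.008 0 0 0 0;-0.030 0.008 0 0 0 0;-0.031 0.006 0 0 0 0;-0.031 0.006 0 0 0 0
cmd end [0.4875 0.2834] ang 80.43
```

Request:
jog_arm(increments="-0.030 0.009 0 0 0 0;-0.031 0.008 0 0 0 0;-0.030 0.008 0 0 0 0;-0.031 0.006 0 0 0 0;-0.031 0.006 0 0 0 0")

```text
time: 17.78
ee_pos: [0.4876, 0.2838, 0.1738]
ee_rot: [0.368, 3.12, 0.0]
contact_force: [0.6, 4.3, 1.2]
gripper_width: 0.015
finger_force: 40.9
```

```bash
python3 nx.py 8 5 .0453 w
```

```text
t17.78 ang 80.44 r 0.0456 | radial 4.31, ccw 0.07 | F [0.6 4.3 1.2]
cmd now [0.48752, 0.28338]
-0.031 0.007 0 0 0 0;-0.031 0.004 0 0 0 0;-0.032 0.003 0 0 0 0;-0.031 0.002 0 0 0 0;-0.032 0.002 0 0 0 0
cmd end [0.4812 0.2841] ang 88.43
```

Request:
jog_arm(increments="-0.031 0.010 0 0 0 0;-0.031 0.004 0 0 0 0;-0.032 0.003 0 0 0 0;-0.031 0.002 0 0 0 0;-0.032 0.002 0 0 0 0")

```text
time: 18.2
ee_pos: [0.4812, 0.2844, 0.1738]
ee_rot: [-0.368, -3.12, 0.0]
contact_force: [0.5, 3.4, 1.7]
gripper_width: 0.0148
finger_force: 41.0
```

```bash
echo "[0.48124,0.28422]">cmd.json;python3 nx.py 8 5 .0454 w
```

```text
t18.20 ang 88.47 r 0.0456 | radial 3.44, ccw -0.36 | F [0.5 3.4 1.7]
cmd now [0.48124, 0.28422]
-0.032 -0.001 0 0 0 0;-0.031 0.000 0 0 0 0;-0.032 -0.001 0 0 0 0;-0.032 -0.003 0 0 0 0;-0.031 -0.003 0 0 0 0
cmd end [0.4749 0.2839] ang 96.43
```

Request:
jog_arm(increments="-0.032 -0.001 0 0 0 0;-0.031 0 0 0 0 0;-0.032 -0.001 0 0 0 0;-0.032 -0.003 0 0 0 0;-0.031 -0.003 0 0 0 0")

```text
time: 18.62
ee_pos: [0.4749, 0.2841, 0.1737]
ee_rot: [-0.368, -3.12, 0.0]
contact_force: [-0.0, 1.9, 1.4]
gripper_width: 0.0145
finger_force: 41.0
```

```bash
python3 nx.py 8 5 .0454 w
```

```text
t18.62 ang 96.41 r 0.0456 | radial 1.92, ccw -0.19 | F [-0.   1.9  1.4]
cmd now [0.47492, 0.2839]
-0.031 -0.004 0 0 0 0;-0.032 -0.004 0 0 0 0;-0.031 -0.006 0 0 0 0;-0.031 -0.007 0 0 0 0;-0.031 -0.007 0 0 0 0
cmd end [0.4687 0.2828] ang 104.43
```

Request:
jog_arm(increments="-0.031 -0.004 0 0 0 0;-0.032 -0.004 0 0 0 0;-0.031 -0.006 0 0 0 0;-0.031 -0.007 0 0 0 0;-0.031 -0.007 0 0 0 0")

```text
time: 19.03
ee_pos: [0.4687, 0.2829, 0.1737]
ee_rot: [-0.368, -3.12, 0.001]
contact_force: [0.6, 0.2, 0.8]
gripper_width: 0.0149
finger_force: 41.0
```

```bash
python3 nx.py 8 5 .0452 w
```

```text
t19.03 ang 104.42 r 0.0455 | radial 0.08, ccw -0.61 | F [0.6 0.2 0.8]
cmd now [0.46868, 0.28278]
-0.029 -0.013 0 0 0 0;-0.030 -0.010 0 0 0 0;-0.030 -0.010 0 0 0 0;-0.030 -0.010 0 0 0 0;-0.029 -0.012 0 0 0 0
cmd end [0.4628 0.2806] ang 112.42
```

Request:
jog_arm(increments="-0.029 -0.013 0 0 0 0;-0.030 -0.010 0 0 0 0;-0.030 -0.010 0 0 0 0;-0.030 -0.010 0 0 0 0;-0.029 -0.012 0 0 0 0")

```text
time: 19.45
ee_pos: [0.4634, 0.281, 0.1739]
ee_rot: [0.368, 3.119, 0.001]
contact_force: [4.4, 2.9, -0.8]
gripper_width: 0.0147
finger_force: 40.7
```

```bash
python3 nx.py 8 5 .0451 w
```

```text
t19.45 ang 111.42 r 0.0454 | radial 1.14, ccw -5.15 | F [ 4.4  2.9 -0.8]
cmd now [0.46276, 0.28058]
-0.028 -0.015 0 0 0 0;-0.029 -0.013 0 0 0 0;-0.028 -0.014 0 0 0 0;-0.028 -0.015 0 0 0 0;-0.027 -0.015 0 0 0 0
cmd end [0.4572 0.2777] ang 120.42
```

The far stop was met at about 108°, with −5.2 N while driving. Allowing for the slight overshoot past meeting, one full turn from here (111.4°) is the target. I'll go round in larger arcs.

```bash
echo "[0.46276,0.28058]">cmd.json; python3 nx.py 60 10 .0451 w; python3 nx.py 60 10 .0451
```

```text
t19.45 ang 111.42 r 0.0454 | radial 1.14, ccw -5.15 | F [ 4.4  2.9 -0.8]
cmd now [0.46276, 0.28058]
-0.106 -0.053 0 0 0 0;-0.100 -0.061 0 0 0 0;-0.094 -0.072 0 0 0 0;-0.086 -0.081 0 0 0 0;-0.077 -0.090 0 0 0 0;-0.067 -0.097 0 0 0 0;-0.056 -0.104 0 0 0 0;-0.045 -0.109 0 0 0 0;-0.034 -0.113 0 0 0 0;-0.022 -0.116 0 0 0 0
cmd end [0.4353 0.2447] ang 172.43

t19.45 ang 111.42 r 0.0454 | radial 1.14, ccw -5.15 | F [ 4.4  2.9 -0.8]
cmd now [0.43528, 0.24474]
-0.009 -0.118 0 0 0 0;0.003 -0.118 0 0 0 0;0.015 -0.117 0 0 0 0;0.028 -0.114 0 0 0 0;0.039 -0.112 0 0 0 0;0.051 -0.106 0 0 0 0;0.061 -0.101 0 0 0 0;0.072 -0.094 0 0 0 0;0.081 -0.085 0 0 0 0;0.090 -0.077 0 0 0 0
cmd end [0.4525 0.2031] ang -127.56
```

Request:
jog_arm(increments="-0.106 -0.053 0 0 0 0;-0.100 -0.061 0 0 0 0;-0.094 -0.072 0 0 0 0;-0.086 -0.081 0 0 0 0;-0.077 -0.090 0 0 0 0;-0.067 -0.097 0 0 0 0;-0.056 -0.104 0 0 0 0;-0.045 -0.109 0 0 0 0;-0.034 -0.113 0 0 0 0;-0.022 -0.116 0 0 0 0")

```text
time: 20.28
ee_pos: [0.4358, 0.2452, 0.1738]
ee_rot: [0.368, 3.119, 0.002]
contact_force: [5.1, 3.6, -2.9]
gripper_width: 0.0145
finger_force: 40.5
```

```bash
python3 nx.py 60 10 .0451 w
```

```text
t20.28 ang 171.82 r 0.0446 | radial -4.50, ccw -4.27 | F [ 5.1  3.6 -2.9]
cmd now [0.43528, 0.24474]
-0.009 -0.118 0 0 0 0;0.003 -0.118 0 0 0 0;0.015 -0.117 0 0 0 0;0.028 -0.114 0 0 0 0;0.039 -0.112 0 0 0 0;0.051 -0.106 0 0 0 0;0.061 -0.101 0 0 0 0;0.072 -0.094 0 0 0 0;0.081 -0.085 0 0 0 0;0.090 -0.077 0 0 0 0
cmd end [0.4525 0.2031] ang -127.56
```

```bash
echo "[0.43528,0.24474]">cmd.json; python3 nx.py 60 10 .0445 w; python3 nx.py 60 10 .0445
```

```text
t20.28 ang 171.82 r 0.0446 | radial -4.50, ccw -4.27 | F [ 5.1  3.6 -2.9]
cmd now [0.43528, 0.24474]
0.006 -0.118 0 0 0 0;0.003 -0.117 0 0 0 0;0.015 -0.115 0 0 0 0;0.027 -0.113 0 0 0 0;0.039 -0.110 0 0 0 0;0.050 -0.105 0 0 0 0;0.060 -0.100 0 0 0 0;0.071 -0.092 0 0 0 0;0.080 -0.085 0 0 0 0;0.089 -0.075 0 0 0 0
cmd end [0.4529 0.2035] ang -127.57

t20.28 ang 171.82 r 0.0446 | radial -4.50, ccw -4.27 | F [ 5.1  3.6 -2.9]
cmd now [0.45288, 0.20354]
0.096 -0.066 0 0 0 0;0.102 -0.056 0 0 0 0;0.107 -0.045 0 0 0 0;0.112 -0.033 0 0 0 0;0.115 -0.021 0 0 0 0;0.116 -0.010 0 0 0 0;0.116 0.003 0 0 0 0;0.115 0.015 0 0 0 0;0.114 0.027 0 0 0 0;0.110 0.039 0 0 0 0
cmd end [0.497  0.1977] ang -67.55
```

Request:
jog_arm(increments="0.006 -0.118 0 0 0 0;0.003 -0.117 0 0 0 0;0.015 -0.115 0 0 0 0;0.027 -0.113 0 0 0 0;0.039 -0.110 0 0 0 0;0.050 -0.105 0 0 0 0;0.060 -0.100 0 0 0 0;0.071 -0.092 0 0 0 0;0.080 -0.085 0 0 0 0;0.089 -0.075 0 0 0 0")

```text
time: 21.12
ee_pos: [0.4526, 0.204, 0.1736]
ee_rot: [-0.368, -3.119, -0.001]
contact_force: [-2.2, 6.8, 0.3]
gripper_width: 0.0147
finger_force: 40.9
```

```bash
python3 nx.py 60 10 .0445 w
```

```text
t21.12 ang -128.25 r 0.0443 | radial -4.00, ccw -5.91 | F [-2.2  6.8  0.3]
cmd now [0.45288, 0.20354]
0.096 -0.066 0 0 0 0;0.102 -0.056 0 0 0 0;0.107 -0.045 0 0 0 0;0.112 -0.033 0 0 0 0;0.115 -0.021 0 0 0 0;0.116 -0.010 0 0 0 0;0.116 0.003 0 0 0 0;0.115 0.015 0 0 0 0;0.114 0.027 0 0 0 0;0.110 0.039 0 0 0 0
cmd end [0.497  0.1977] ang -67.55
```

Request:
jog_arm(increments="0.096 -0.056 0 0 0 0;0.102 -0.056 0 0 0 0;0.107 -0.045 0 0 0 0;0.112 -0.033 0 0 0 0;0.115 -0.021 0 0 0 0;0.116 -0.010 0 0 0 0;0.116 0.003 0 0 0 0;0.115 0.015 0 0 0 0;0.114 0.027 0 0 0 0;0.110 0.039 0 0 0 0")

```text
time: 21.95
ee_pos: [0.4964, 0.1974, 0.1736]
ee_rot: [-0.368, -3.118, 0.004]
contact_force: [-3.7, -4.7, 4.4]
gripper_width: 0.0152
finger_force: 41.3
```

```bash
echo "[0.497,0.19806]">cmd.json; python3 nx.py 60 10 .0443 w
```

```text
t21.95 ang -68.37 r 0.0446 | radial 2.98, ccw -5.12 | F [-3.7 -4.7  4.4]
cmd now [0.497, 0.19806]
0.106 0.047 0 0 0 0;0.099 0.060 0 0 0 0;0.091 0.071 0 0 0 0;0.084 0.080 0 0 0 0;0.075 0.089 0 0 0 0;0.066 0.095 0 0 0 0;0.055 0.102 0 0 0 0;0.044 0.108 0 0 0 0;0.033 0.111 0 0 0 0;0.020 0.114 0 0 0 0
cmd end [0.5239 0.2331] ang -7.34
```

```bash
echo "[0.497,0.19806]">cmd.json; python3 nx.py 60 10 .0449 w; python3 nx.py 60 10 .0454
```

```text
t21.95 ang -68.37 r 0.0446 | radial 2.98, ccw -5.12 | F [-3.7 -4.7  4.4]
cmd now [0.497, 0.19806]
0.113 0.033 0 0 0 0;0.100 0.062 0 0 0 0;0.093 0.072 0 0 0 0;0.085 0.081 0 0 0 0;0.076 0.089 0 0 0 0;0.067 0.097 0 0 0 0;0.055 0.104 0 0 0 0;0.045 0.109 0 0 0 0;0.033 0.112 0 0 0 0;0.021 0.116 0 0 0 0
cmd end [0.5245 0.2331] ang -7.35

t21.95 ang -68.37 r 0.0446 | radial 2.98, ccw -5.12 | F [-3.7 -4.7  4.4]
cmd now [0.52452, 0.23306]
0.022 0.117 0 0 0 0;-0.004 0.119 0 0 0 0;-0.016 0.117 0 0 0 0;-0.028 0.116 0 0 0 0;-0.040 0.112 0 0 0 0;-0.051 0.107 0 0 0 0;-0.062 0.101 0 0 0 0;-0.073 0.094 0 0 0 0;-0.082 0.086 0 0 0 0;-0.090 0.077 0 0 0 0
cmd end [0.5076 0.2749] ang 52.64
```

Request:
jog_arm(increments="0.113 0.033 0 0 0 0;0.100 0.062 0 0 0 0;0.093 0.072 0 0 0 0;0.085 0.081 0 0 0 0;0.076 0.089 0 0 0 0;0.067 0.097 0 0 0 0;0.055 0.104 0 0 0 0;0.045 0.109 0 0 0 0;0.033 0.112 0 0 0 0;0.021 0.116 0 0 0 0")

```text
time: 22.78
ee_pos: [0.5249, 0.2324, 0.1738]
ee_rot: [0.368, 3.12, -0.003]
contact_force: [1.5, -5.9, 2.4]
gripper_width: 0.0148
finger_force: 41.0
```

```bash
python3 nx.py 60 10 .0453 w
```

```text
t22.78 ang -8.14 r 0.0454 | radial 2.29, ccw -5.61 | F [ 1.5 -5.9  2.4]
cmd now [0.52452, 0.23306]
0.019 0.117 0 0 0 0;-0.003 0.118 0 0 0 0;-0.016 0.118 0 0 0 0;-0.028 0.115 0 0 0 0;-0.040 0.112 0 0 0 0;-0.051 0.107 0 0 0 0;-0.062 0.100 0 0 0 0;-0.073 0.094 0 0 0 0;-0.082 0.086 0 0 0 0;-0.090 0.077 0 0 0 0
cmd end [0.5075 0.2748] ang 52.66
```

Request:
jog_arm(increments="0.019 0.117 0 0 0 0;-0.003 0.118 0 0 0 0;-0.016 0.118 0 0 0 0;-0.028 0.115 0 0 0 0;-0.040 0.112 0 0 0 0;-0.051 0.107 0 0 0 0;-0.062 0.100 0 0 0 0;-0.073 0.094 0 0 0 0;-0.082 0.086 0 0 0 0;-0.090 0.077 0 0 0 0")

```text
time: 23.62
ee_pos: [0.5083, 0.2748, 0.1739]
ee_rot: [0.368, 3.118, -0.001]
contact_force: [5.5, -1.8, -0.3]
gripper_width: 0.0147
finger_force: 40.8
```

```bash
python3 nx.py 59.8 10 .0454 w
```

```text
t23.62 ang 51.76 r 0.0458 | radial 1.97, ccw -5.42 | F [ 5.5 -1.8 -0.3]
cmd now [0.50748, 0.27482]
-0.096 0.069 0 0 0 0;-0.105 0.056 0 0 0 0;-0.109 0.045 0 0 0 0;-0.114 0.034 0 0 0 0;-0.116 0.021 0 0 0 0;-0.118 0.009 0 0 0 0;-0.118 -0.003 0 0 0 0;-0.118 -0.016 0 0 0 0;-0.115 -0.027 0 0 0 0;-0.112 -0.040 0 0 0 0
cmd end [0.4626 0.2807] ang 112.49
```

Request:
jog_arm(increments="-0.096 0.069 0 0 0 0;-0.105 0.056 0 0 0 0;-0.109 0.045 0 0 0 0;-0.114 0.034 0 0 0 0;-0.116 0.021 0 0 0 0;-0.118 0.009 0 0 0 0;-0.118 -0.003 0 0 0 0;-0.118 -0.016 0 0 0 0;-0.115 -0.027 0 0 0 0;-0.112 -0.040 0 0 0 0")

```text
time: 24.45
ee_pos: [0.4632, 0.281, 0.1739]
ee_rot: [0.368, 3.118, 0.001]
contact_force: [4.4, 1.1, -2.5]
gripper_width: 0.0144
finger_force: 40.6
```

Request:
jog_arm(increments="0 0 0 0 0 0;0 0 0 0 0 0")

```text
time: 24.62
ee_pos: [0.4627, 0.2808, 0.1737]
ee_rot: [-0.368, -3.12, 0.001]
contact_force: [0.7, 0.3, 0.6]
gripper_width: 0.0145
finger_force: 40.9
```

```bash
python3 nx.py 0 1
```

```text
t24.62 ang 112.42 r 0.0454 | radial -0.03, ccw -0.79 | F [0.7 0.3 0.6]
cmd now [0.46264, 0.28074]
0.007 -0.016 0 0 0 0
cmd end [0.4629 0.2801] ang 112.47
```

Request:
jog_arm(increments="0 0 0 0 0 0;0 0 0 0 0 0;0 0 0 0 0 0;0 0 0 0 0 0;0 0 0 0 0 0;0 0 0 0 0 0;0 0 0 0 0 0;0 0 0 0 0 0", gripper=1)

```text
time: 25.28
ee_pos: [0.4628, 0.281, 0.1738]
ee_rot: [-0.368, -3.12, 0.0]
contact_force: [-0.3, 0.9, 0.7]
gripper_width: 0.0856
finger_force: 0.0
```

Request:
jog_arm(increments="0 0 0.3 0 0 0;0 0 0.5 0 0 0;0 0 0.5 0 0 0;0 0 0.5 0 0 0;0 0 0.5 0 0 0;0 0 0.5 0 0 0;0 0 0.5 0 0 0;0 0 0 0 0 0;0 0 0 0 0 0")

```text
time: 26.03
ee_pos: [0.463, 0.2811, 0.3065]
ee_rot: [0.368, 3.118, 0.002]
contact_force: [-0.8, 0.7, -0.4]
gripper_width: 0.0855
finger_force: 0.0
```

```bash
python3 - <<'E'
from h import *
import cv2
cv2.imwrite("pics/side2.png",ctrl.read_camera("side")[:,:,::-1])
s=ctrl.get_state();print(s["time"],s["ee_pos"],s["contact_force"],s["gripper_width"])
E
```

```text
26.0833 [0.46264072 0.2809384  0.3053714 ] [ 0.0874049  -0.06983239 -0.91538981] 0.08508576307894426
```

View pics/side2.png

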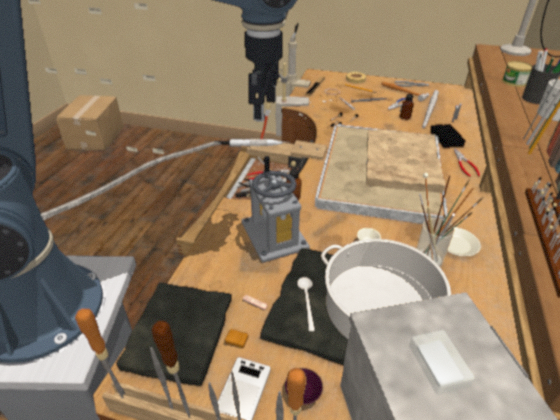

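The gripper, at about (262,95), is clear of the wheel. The handle stands at the back of the ring at about (267,165). The strip at (255,302) and the wax at (236,338) are where they were. Handing in.

```bash
python3 -c "
from bench import ctrl
print(ctrl.hand_in())"
```

```text
the job is handed in; nothing more can be done
None
```

The job is handed in, verdict not shown: I closed the rolls until they met (peak about 13.7 N at the handle, just under the 14 N strain limit), took up the play, opened them one screw turn (within about 4° by estimate), let go of the wheel, and moved nothing else on the bench.

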